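Roll the dust cover shut over the circuit boards

ROBOT

A 6-joint arm with a two-finger parallel gripper is mounted at the origin on the work surface. World frame = base frame: x ahead of the robot, y to its left, z up, the work surface at z = 0. Lengths are in m, angles in rad, forces in N, time in s.
With the tool pointing down it reaches from about 0.375 to 0.9 m from the base axis. Payload 3.1 kg.
Tool frame: the origin (TCP) lies between the finger pads; the fingertips stand 19 mm ahead of it and the grasp point (between the pads) is the TCP; z points along the fingers, y is the direction in which the jaws open and shut (so a half turn about z gives the same grasp; the last joint's range is limited). The gripper opens to 85 mm and grips with 20 to 120 N. Pads are 22 mm wide; open, the fingers measure 114 mm over their backs; the gripper's body (76 mm by 85 mm) begins 54 mm behind the grasp point. The pads swing forward as they close: fully open they stand 13 mm farther back than shut.
Start: joints at [-1.452, 0.527, 1.433, -0, 1.181, -0.178], TCP at [0.183, -0.598, 0.25] pointing down, gripper open.
Joint ranges: [-3.08, 3.08], [-0.75, 2.2], [0.22, 2.44], [-1.43, 4.57], [0, 2.65], [-2.85, 2.85]. Speed limits (rad/s): [2.79, 2.79, 3.14, 3.14, 3.14, 3.14].

INTERFACE

Orientations are given as a unit quaternion [x, y, z, w].
In Python, from station import manip, optics, job gives the robot as it stands.
- The arm moves only by the shell command python3 -m inch 'ROWS' [OPENING] [FORCE]. ROWS is JSON, one flat list of numbers, 4 for each row, row after row: the shift along the world's x, y, z in cm, then the turn about the world's z in rad. A call has 1 to 20 rows; each row shifts and turns the commanded pose from where the row before left it; what a row does not reach is not made up. A row lasts 1/8 s, in which the tool goes at most 62.5 mm and 10.7 degrees, less where a joint would pass 70% of its speed; a pose out of reach is approached as far as the arm can. A call with a gripper value outside its range is refused whole. OPENING is the opening in per cent of the stroke, from 0 (shut) to 100 (fully open), set as the call begins (- or left out, the last holds). The fingers move at their own pace and stop on an object; FORCE is the grip in N (left out, the last holds). Time passes only in rows, so rows that do not move let the fingers close. It gives the time, the measured TCP pose, the force and the opening at its end, in the units of the state.
- manip.sense(): the state, without advancing time (a new reading comes with each control period).
- optics.snapshot(name): name is "scene" or "top"; returns (picture, depth): 420x560x3 uint8, red, green, blue; 420x560 float32, m along the optical axis (not along the pixel's ray), 0 where there is no reading.
- optics.camera_model(name): a dict with "mtx" (3x3 intrinsics, pixels), "camera_from_world" (4x4, takes a point from world to camera coordinates). Camera axes: x right, y up, looking along -z (the intrinsics and any distortion apply to the point x, -y, -z); pixel columns grow to the right and rows downward; lengths in m; the calibration is good to about 2 mm. A picture is of the moment at which its call begins. camera_model takes no time and is no camera call.
- job.sign_off(): hands the job in, once; it reports no verdict.
The state is a dict: "t": time; "q": joint angles; "qd": joint speeds; "tau": joint torques, N m; "tcp_pos": TCP position; "tool_rot": TCP orientation; "force": force on the tool from outside, world axes, zero at the start; "ft_torque": the same for the moment, N m; "finger_gap": opening from 0.0 (shut) to 1.0 (fully open).
Only numpy, scipy, OpenCV 4.12 (cv2) and the standard library are available. Lean on these libraries where they do the work, as an engineer would, in place of code of your own. Each camera call takes 0.05 s, during which the arm holds its last target.

TASK

Two roll-top storage bins stand open on the packing bench. Roll the slatted cover of the bin that holds the circuit boards down along its track until it is fully shut, and let go of it. Leave the empty bin's cover as it is.

Things in the scene. Friction and masses are not known exactly. Their poses are not given: they have to be found in the camera images.
- boards_bin: Fixed lime-green roll-top bin with five green circuit boards standing in it; 284 deep (x), 200 wide (y), 203 mm tall, half-round cheeks, 62 mm base. Origin: centre of underside, on the bench; -x is its front (robot side), z up. The cover's track circles an axis parallel to y, 60 mm above the origin. Fixed rear hood, radius 143 mm, up to 20 deg behind the top.
- boards_cover (a joint): Angle q (rad) by which that bin's beige slatted cover (track radius 130 mm, 184 mm wide) is rolled open: 0 fully shut at a stop, 1.45 fully open; starts mostly open. Its grip's centre, in the bin's frame: x = -0.180 cos(q+0.314), y = 0, z = 0.060 + 0.180 sin(q+0.314) m. Rolls smoothly, stays where left, needs 2 to 8 N at the grip.
- boards_grip (a point): Centre of the orange grip on that cover's leading edge: a barrel of 22 mm diameter, 30 mm long along the bin's y, mid-width, on a 14 mm wide, 10 mm thick stem standing out radially from the cover, the centre 50 mm off the slats. Pinch its flat ends along y from above; it can turn between the fingers as the cover rolls.
- empty_grip (a point): Centre of the same orange grip on the cover of the other bin, identical but empty, which also starts mostly open and must stay as it is. The two bins may stand either way round, left or right.

How it is judged:
By the outcome, as a careful person would: the job done as asked, in the order asked, and still so for the second after the job is handed in, with the robot touching nothing.
It also fails if it takes over 35 s, if anything falls off the work surface, if the arm or the gripper's body presses on something with over 40 N, if the wrist force passes 120 N, or if a joint passes its speed limit or range.

## Working session

There is one attempt and no reset: what is moved stays moved. The work goes in short steps, Python scripts to look and compute and a shell command to move; the robot and the scene stay as the last step left them, time stands still between calls to the robot, and variables do not carry over. Pictures are saved under pics/ and viewed, and the job is handed in when it is done.

```bash
mkdir -p pics; ls
python3 - <<'E'
from station import manip, optics, job
import cv2,numpy as np
for n in ("scene","top"):
    p,d=optics.snapshot(n); np.savez(f"pics/{n}1.npz",p=p,d=d)
    cv2.imwrite(f"pics/{n}1.png",p[:,:,::-1])
    m=optics.camera_model(n); print(n,{k:np.round(v,3).tolist() if hasattr(v,'shape') or isinstance(v,list) else v for k,v in m.items()})
s=manip.sense();print(s)
E
```

```text
pics
scene {'mtx': [[421.13, 0.0, 277.423], [0.0, 421.13, 208.896], [0.0, 0.0, 1.0]], 'camera_from_world': [[-0.872, 0.49, -0.005, 0.484], [-0.462, -0.82, 0.338, 0.187], [0.161, 0.297, 0.941, -0.998], [0.0, 0.0, 0.0, 1.0]]}
top {'mtx': [[536.839, 0.0, 286.814], [0.0, 536.839, 204.559], [0.0, 0.0, 1.0]], 'camera_from_world': [[-0.012, -1.0, -0.028, 0.016], [0.989, -0.017, 0.147, -0.575], [-0.148, -0.026, 0.989, -1.079], [0.0, 0.0, 0.0, 1.0]]}
{'t': 0.1, 'q': array([-1.45251461e+00,  5.28394482e-01,  1.43377206e+00, -3.65893829e-05,
        1.18138063e+00, -1.78497006e-01]), 'qd': array([ 2.99223373e-05, -2.51294161e-03, -2.61126892e-03, -3.51982433e-04,
        8.15602554e-04, -3.86176545e-04]), 'tau': array([ 4.57446158e-04, -4.43304276e+01, -1.78587466e+01, -2.79543210e-04,
        3.91387948e-03, -1.29105409e-06]), 'tcp_pos': array([ 0.18272446, -0.59706351,  0.24941902]), 'tool_rot': array([ 9.89008985e-01,  1.47852200e-01,  1.25079740e-05, -9.77324558e-04]), 'force': array([0.03438   , 0.18571872, 0.32010472]), 'ft_torque': array([-0.0510638 , -0.03430974,  0.00683725]), 'finger_gap': 1.0021467816517522}
```

View pics/scene1.png

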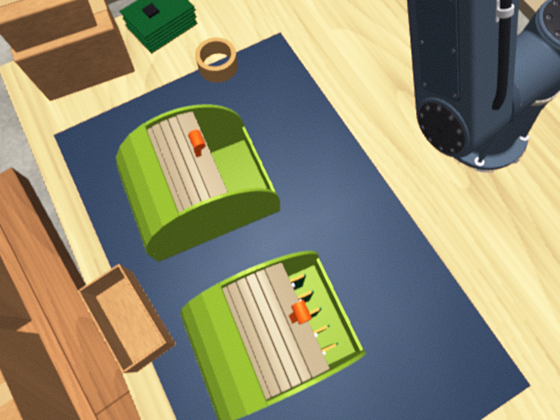

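View pics/top1.png

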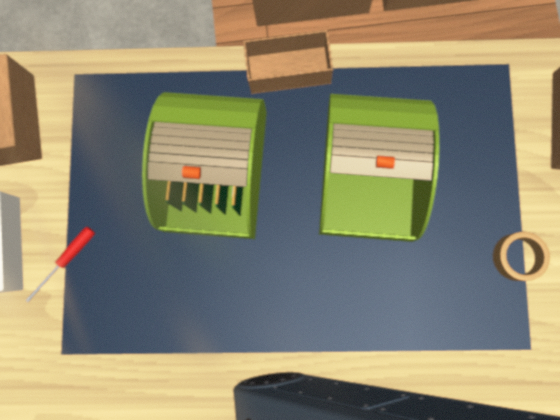

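Boards are in the left bin: scene view (301,314), top view (191,172) for its grip. The empty bin's grip is at top (385,162). Next I measure the grip and bin pose.

```bash
cat > h.py <<'E'
import numpy as np,cv2
from station import optics
def load(n,k): z=np.load(f"pics/{n}{k}.npz"); return z['p'],z['d']
def cam(n):
    m=optics.camera_model(n); T=np.array(m['camera_from_world']); return np.array(m['mtx']),T
def ray(n,u,v):
    K,T=cam(n); c=np.array([(u-K[0,2])/K[0,0],-(v-K[1,2])/K[1,1],-1.]); R=T[:3,:3]
    return -R.T@T[:3,3], R.T@c   # point = o + depth*dir
def cloud(n,d):
    K,T=cam(n); v,u=np.mgrid[:d.shape[0],:d.shape[1]]
    c=np.stack([(u-K[0,2])/K[0,0]*d,-(v-K[1,2])/K[1,1]*d,-d],-1)
    return (c-T[:3,3])@T[:3,:3]
def orange(p):
    h=cv2.cvtColor(p,cv2.COLOR_RGB2HSV)
    m=cv2.inRange(h,(4,190,140),(14,255,255))
    n,l,s,c=cv2.connectedComponentsWithStats(m)
    return [(s[i],c[i],l==i) for i in range(1,n) if s[i][4]>40]
def tri(a,b):
    A=[];B=[]
    (o1,d1),(o2,d2)=a,b
    M=np.stack([d1,-d2],1); s=np.linalg.lstsq(M,o2-o1,rcond=None)[0]
    p,q=o1+s[0]*d1,o2+s[1]*d2
    return (p+q)/2,np.linalg.norm(p-q)
E
cat > m.py <<'E'
import sys
from h import *
k=sys.argv[1]
for n in("scene","top"):
    p,d=load(n,k);C=cloud(n,d)
    print(n)
    for s,c,m in orange(p):
        print(' or',s,c.round(1),'top pts median',np.median(C[m&(d>0)],0).round(4), 'max z',np.percentile(C[m&(d>0)][:,2],95).round(4))
    h=cv2.cvtColor(p,cv2.COLOR_RGB2HSV)
    g=cv2.inRange(h,(30,120,60),(48,255,255))>0
    cnt,l,s,c=cv2.connectedComponentsWithStats(g.astype(np.uint8))
    for i in range(1,cnt):
        if s[i][4]<500: continue
        P=C[(l==i)&(d>0)]; P=P[(P[:,2]>.01)&(P[:,2]<.25)]
        if len(P)<100: continue
        print(' green',s[i],P.min(0).round(3),P.max(0).round(3),'minAreaRect',cv2.minAreaRect((P[:,:2]*1000).astype(np.float32)))
        F=P[(P[:,2]>.055)&(P[:,2]<.068)]
        if len(F)>30: print('  z62 rect',cv2.minAreaRect((F[:,:2]*1000).astype(np.float32)),len(F))
E
python3 m.py 1
python3 - <<'E'
from h import *
a=ray("scene",301,314)
for u,v,name,a in((191,172,'boards',(301,314)),(385.3,162,'empty',(197,142))):
    print(name,tri(ray("scene",*a),ray("top",u,v)))
E
```

```text
scene
 or [189 130  16  19 180] [196.  138.4] top pts median [ 0.6191 -0.1662  0.2459] max z 0.2489
 or [290 300  22  24 285] [300.  313.1] top pts median [0.6113 0.1703 0.2403] max z 0.2436
 green [  116   105   163   156 12670] [ 0.499 -0.282  0.01 ] [ 0.798 -0.059  0.204] minAreaRect ((647.7160034179688, -171.37704467773438), (202.1874542236328, 282.88555908203125), 84.43766784667969)
  z62 rect ((648.104248046875, -169.2704620361328), (197.11959838867188, 283.30499267578125), 84.67227172851562) 607
 green [  181   251   184   169 11103] [0.509 0.053 0.01 ] [0.807 0.275 0.204] minAreaRect ((658.1173706054688, 164.2303924560547), (199.27957153320312, 282.5547180175781), 84.59789276123047)
  z62 rect ((551.7141723632812, 173.69091796875), (188.7982635498047, 68.7526626586914), 84.37178039550781) 386
top
 or [377 157  16  10 143] [384.8 161.7] top pts median [ 0.6159 -0.1672  0.2469] max z 0.251
 or [184 167  16  11 154] [191.4 172. ] top pts median [0.6053 0.1674 0.2423] max z 0.2455
 green [ 143   93  123  145 8057] [0.508 0.053 0.01 ] [0.794 0.275 0.206] minAreaRect ((654.9022827148438, 165.02012634277344), (200.28219604492188, 277.53765869140625), 84.66340637207031)
  z62 rect ((654.583740234375, 163.04676818847656), (195.70932006835938, 276.9897155761719), 84.66902160644531) 449
 green [  320    95   119   146 10115] [ 0.498 -0.28   0.01 ] [ 0.781 -0.059  0.205] minAreaRect ((640.6283569335938, -170.0144500732422), (200.37399291992188, 270.2456970214844), 84.61851501464844)
  z62 rect ((521.5271606445312, -183.47000122070312), (102.84646606445312, 226.25946044921875), 26.279306411743164) 366
boards (array([0.60889895, 0.17147309, 0.22576691]), np.float64(4.829192846644974e-05))
empty (array([ 0.6196052 , -0.17073909,  0.22697048]), np.float64(0.001478059872302196))
```

```bash
python3 -m inch '[0,0,3,0, 0,0,3,0, 0,0,3,0, 2.8,5.1,0,-0.026, 2.8,5.1,0,-0.026, 2.8,5.1,0,-0.026, 2.8,5.1,0,-0.026, 2.8,5.1,0,-0.026, 2.8,5.1,0,-0.026, 2.8,5.1,0,-0.026, 2.8,5.1,0,-0.026, 2.8,5.1,0,-0.026, 2.8,5.1,0,-0.026, 2.8,5.1,0,-0.026, 2.8,5.1,0,-0.026, 2.8,5.1,0,-0.026, 2.8,5.1,0,-0.026, 2.8,5.1,0,-0.026]' 60
python3 -m inch '[0,0,0,0,0,0,0,0]'
python3 - <<'E'
from station import manip, optics
import cv2,numpy as np
for n in ("scene","top"):
    p,d=optics.snapshot(n); np.savez(f"pics/{n}2.npz",p=p,d=d)
    cv2.imwrite(f"pics/{n}2.png",p[:,:,::-1])
s=manip.sense();print(s['t'],s['tcp_pos'],s['q'],s['tool_rot'],s['force'],s['finger_gap'])
from scipy.spatial.transform import Rotation as R
y=R.from_quat(s['tool_rot']).as_matrix()[:,1];print(np.degrees(np.arctan2(y[1],y[0])))
E
```

```text
t: 2.35
tcp_pos: [0.6033, 0.1692, 0.3398]
tool_rot: [0.999, -0.047, -0.0, 0.0]
force: [0.6, -1.0, 0.6]
finger_gap: 0.604
t: 2.6
tcp_pos: [0.6021, 0.1672, 0.3395]
tool_rot: [0.999, -0.046, -0.001, 0.0]
force: [0.3, 0.4, -0.1]
finger_gap: 0.601
2.7 [0.60213205 0.16618516 0.34005798] [ 9.08244715e-02  4.44183797e-01  1.32036451e+00 -4.14473461e-04
  1.37832107e+00  1.75607788e+00] [ 9.98886592e-01 -4.71712475e-02 -6.04295479e-04  2.89296994e-04] [-0.37197607  0.80035736 -0.43205416] 0.6006865639932064
-95.40741318322867
```

Run:
```python
import cv2,numpy as np
a=[cv2.imread(f'pics/{n}2.png') for n in('scene','top')]
cv2.imwrite('pics/both2.png',cv2.resize(np.hstack(a),(800,300),interpolation=cv2.INTER_AREA))
```

```text
(no output)
```

View pics/both2.png

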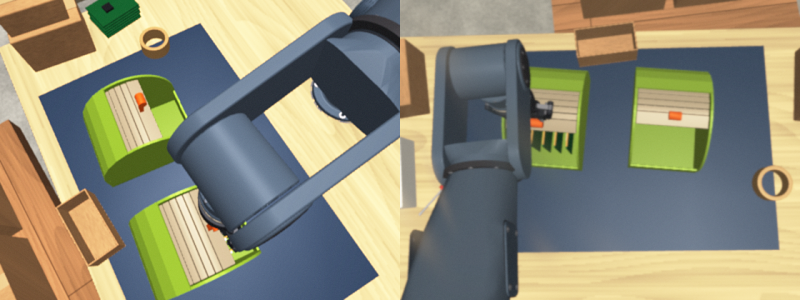

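Both views show the gripper hovering over the boards bin's grip, with the empty bin untouched. The tool yaw matches the bin's, so I'll descend and pinch.

```bash
python3 -m inch '[0.6,0.3,-2,0, 0,0,-2,0, 0,0,-2,0, 0,0,-2,0, 0,0,-1.5,0, 0,0,-1,0, 0,0,0,0]' 
python3 -m inch '[0,0,0,0,0,0,0,0,0,0,0,0,0,0,0,0,0,0,0,0]' 10 40
python3 - <<'E'
from station import manip, optics
import cv2,numpy as np
a=[]
for n in ("scene","top"):
    p,d=optics.snapshot(n); np.savez(f"pics/{n}3.npz",p=p,d=d); a.append(p[:,:,::-1])
cv2.imwrite('pics/both3.png',cv2.resize(np.hstack([a[0][200:400,150:400],a[1][80:280,80:330]]),(800,320)))
s=manip.sense();print(s['t'],s['tcp_pos'],s['force'],s['ft_torque'],s['finger_gap'])
E
```

```text
t: 3.58
tcp_pos: [0.6085, 0.1701, 0.2344]
tool_rot: [0.999, -0.047, -0.001, 0.0]
force: [-0.4, 0.6, -1.2]
finger_gap: 0.603
t: 4.2
tcp_pos: [0.6094, 0.1699, 0.2363]
tool_rot: [0.999, -0.047, 0.001, 0.0]
force: [0.4, -3.7, 5.8]
finger_gap: 0.346
4.3 [0.60938475 0.16986477 0.23629194] [-0.49964609 -3.50789818  6.38454349] [-0.65059362  0.1020475   0.03041659] 0.3456016186540195
```

View pics/both3.png

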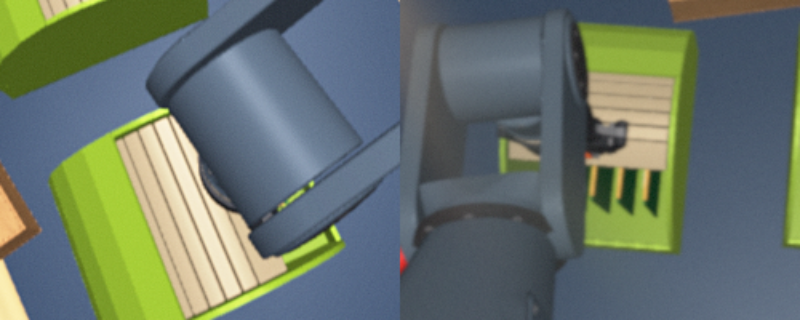

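Gap is 0.346 × 85 = 29.4 mm against the 30 mm grip, so it's held. Now the arc increments.

Run:
```python
import numpy as np
a=np.linspace(1.292,.314,17); yaw=np.radians(-5.4)
x=-.18*np.cos(a);z=.06+.18*np.sin(a)
w=np.stack([x*np.cos(yaw),x*np.sin(yaw),z],1)*100
for r,p in zip(np.diff(w,axis=0).round(2),w[1:]): print(r.tolist(),(p-w[0]).round(2))
```

```text
[-1.04, 0.1, -0.33] [-1.04  0.1  -0.33]
[-1.02, 0.1, -0.4] [-2.06  0.2  -0.73]
[-0.99, 0.09, -0.46] [-3.06  0.29 -1.19]
[-0.96, 0.09, -0.52] [-4.02  0.38 -1.71]
[-0.93, 0.09, -0.58] [-4.96  0.47 -2.29]
[-0.89, 0.08, -0.63] [-5.85  0.55 -2.93]
[-0.85, 0.08, -0.69] [-6.7   0.63 -3.62]
[-0.81, 0.08, -0.74] [-7.51  0.71 -4.35]
[-0.76, 0.07, -0.79] [-8.28  0.78 -5.14]
[-0.71, 0.07, -0.83] [-8.99  0.85 -5.98]
[-0.66, 0.06, -0.88] [-9.66  0.91 -6.85]
[-0.61, 0.06, -0.91] [-10.27   0.97  -7.77]
[-0.55, 0.05, -0.95] [-10.82   1.02  -8.72]
[-0.49, 0.05, -0.98] [-11.31   1.07  -9.7 ]
[-0.43, 0.04, -1.01] [-11.74   1.11 -10.71]
[-0.37, 0.03, -1.04] [-12.11   1.14 -11.75]
```

Half first, watching the force.

```bash
python3 -m inch '[-1.04,0.1,-0.33,0, -1.02,0.1,-0.4,0, -1.0,0.1,-0.46,0]'
python3 -m inch '[-0.96,0.09,-0.52,0, -0.93,0.09,-0.58,0, -0.89,0.08,-0.63,0, -0.85,0.08,-0.69,0, -0.81,0.08,-0.74,0, 0,0,0,0,0,0,0,0]'
```

```text
t: 4.68
tcp_pos: [0.5827, 0.1724, 0.2264]
tool_rot: [0.999, -0.047, 0.006, 0.0]
force: [3.8, -4.6, 8.8]
finger_gap: 0.34
t: 5.55
tcp_pos: [0.5339, 0.1771, 0.1926]
tool_rot: [0.999, -0.046, 0.001, 0.0]
force: [-2.1, -4.3, 6.7]
finger_gap: 0.34
```

```bash
python3 -m inch '[-0.76,0.07,-0.79,0, -0.71,0.07,-0.83,0, -0.66,0.06,-0.88,0, -0.61,0.06,-0.91,0, -0.55,0.05,-0.95,0, 0,0,0,0]'
python3 -m inch '[-0.49,0.05,-0.98,0, -0.43,0.04,-1.01,0, -0.37,0.03,-1.04,0, 0,0,0,0, 0,0,0,0]'
```

```text
t: 6.3
tcp_pos: [0.4997, 0.1804, 0.1477]
tool_rot: [0.999, -0.047, -0.001, 0.0]
force: [-1.8, -5.0, -0.6]
finger_gap: 0.344
t: 6.92
tcp_pos: [0.4866, 0.1816, 0.1172]
tool_rot: [0.999, -0.047, -0.002, 0.0]
force: [-3.0, -5.1, -2.4]
finger_gap: 0.341
```

```bash
for i in 1; do python3 -m inch '[-0.1,0,-0.3,0, 0,0,0,0]'; done
```

```text
t: 7.18
tcp_pos: [0.4861, 0.1817, 0.1155]
tool_rot: [0.999, -0.047, -0.001, 0.0]
force: [-4.1, -4.4, 7.4]
finger_gap: 0.338
```

```bash
python3 -m inch '[-0.1,0,-0.3,0, 0,0,0,0]'
```

```text
t: 7.42
tcp_pos: [0.486, 0.1817, 0.1153]
tool_rot: [0.999, -0.046, 0.0, 0.0]
force: [-7.6, -6.2, 27.5]
finger_gap: 0.34
```

Force rose to 27 N with no movement, so the cover is on its stop. I'll ease off slightly, open, then rise straight up.

```bash
python3 -m inch '[0,0,0.2,0, 0,0,0,0]'; python3 -m inch '[0,0,0,0,0,0,0,0,0,0,0,0,0,0,0,0,0,0,0,0]' 65; python3 -m inch '[0,0,1,0, 0,0,2,0, 0,0,3,0, 0,0,3,0, 0,0,3,0, 0,0,3,0, 0,0,3,0]'
python3 -m inch '[0,-5,2,0, 0,-5,0,0, 0,-5,0,0, 0,-5,0,0, -1,-5,0,0, -2,-5,0,0, -2,-5,0,0,-2,-5,0,0,-2,-5,0,0,-2,-5,0,0,0,0,0,0]'
python3 - <<'E'
from station import manip, optics
import cv2,numpy as np
for n in ("scene","top"):
    p,d=optics.snapshot(n); np.savez(f"pics/{n}4.npz",p=p,d=d); cv2.imwrite(f'pics/{n}4.png',p[:,:,::-1])
E
python3 m.py 4 | grep -v green
```

```text
t: 7.68
tcp_pos: [0.4861, 0.1817, 0.1154]
tool_rot: [0.999, -0.046, 0.0, 0.0]
force: [-4.7, -6.1, 12.0]
finger_gap: 0.342
t: 8.3
tcp_pos: [0.486, 0.1819, 0.1138]
tool_rot: [0.999, -0.047, -0.0, -0.0]
force: [0.9, 0.0, 0.6]
finger_gap: 0.647
t: 9.18
tcp_pos: [0.4857, 0.1818, 0.2956]
tool_rot: [0.999, -0.047, 0.0, -0.0]
force: [0.9, -0.1, -0.7]
finger_gap: 0.652
t: 10.55
tcp_pos: [0.3748, -0.3216, 0.3146]
tool_rot: [0.999, -0.049, 0.0, 0.001]
force: [-0.6, 0.3, 0.2]
finger_gap: 0.651
scene
 or [189 130  16  19 178] [195.9 138.2] top pts median [ 0.619  -0.1668  0.2463] max z 0.2486
 or [335 282  32  24 315] [352.2 294.2] top pts median [0.4978 0.1793 0.1197] max z 0.1268
  z62 rect ((648.2112426757812, -169.41400146484375), (197.70436096191406, 283.6704406738281), 84.86345672607422) 611
  z62 rect ((520.05810546875, 176.62144470214844), (188.2791290283203, 5.193121433258057), 84.42979431152344) 184
top
 or [377 157  17  10 146] [384.8 161.6] top pts median [ 0.6161 -0.1673  0.2474] max z 0.2502
 or [190 242  11   8  49] [194.9 245.6] top pts median [0.4852 0.1839 0.1254] max z 0.1295
  z62 rect ((649.8115844726562, 163.5697784423828), (195.485595703125, 267.0338134765625), 84.63883972167969) 340
  z62 rect ((521.4744262695312, -183.75970458984375), (102.82579803466797, 226.54893493652344), 26.408428192138672) 371
```

View pics/scene4.png

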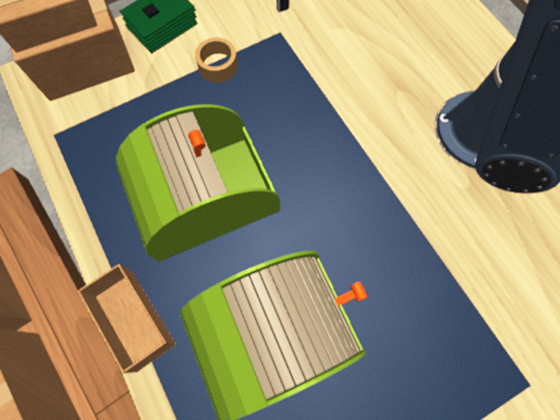

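View pics/top4.png

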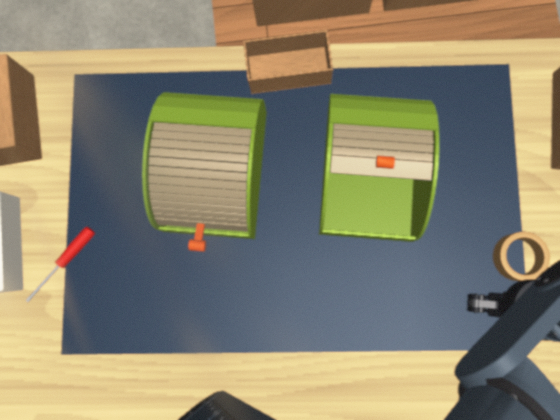

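The boards bin is fully covered, with its grip at the front rim: scene (352,294), top (195,245). The empty bin's grip hasn't moved from top (385,162), and the gripper is clear of both bins.

```bash
python3 -c "
from station import job,manip
print(manip.sense()['t'],manip.sense()['force']);print(job.sign_off())"
```

```text
10.65 [ 0.01934722  0.56934176 -0.27796953]
the job is handed in; nothing more can be done
None
```

I rolled the cover of the boards bin (the left-hand one, y ≈ +0.16) fully shut, let go of it, and handed the job in at 10.65 s.

- **At the stop:** the last push raised the force to about 27 N with almost no further movement. The tool stood at z = 0.1153 m, against 0.1156 m expected for fully shut.
- **After release:** the two cameras put the top of the grip at z ≈ 0.127 and 0.130 m, and fully shut would be 0.1266 m. The top camera reads about 3 mm high, but it also read 2 mm higher than the scene camera before the move.
- **Empty bin:** its grip stayed at the same place in both pictures, to within 0.3 pixels.
- **Robot:** it ended clear of both bins with under 1 N on the tool.
- **Disagreement:** triangulating the grip at the start gave a height of 0.226 m, against 0.233 m from depth and the bin geometry. The colour patch probably included the stem. I used 0.233 m, and the grasp gap of 29.4 mm matched the 30 mm grip.

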